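# Park the long battery pack in the sprung-door dock

### The arm

A 6-joint arm with a two-finger parallel gripper is mounted at the origin on the work surface. World frame = base frame: x ahead of the robot, y to its left, z up, the work surface at z = 0. Lengths are in m, angles in rad, forces in N, time in s.
With the tool pointing down it reaches from about 0.35 to 0.725 m from the base axis. Payload 4.3 kg.
Tool frame: the origin (TCP) lies midway between the tips of the shut fingers; the grasp point (between the pads) lies 19 mm behind it (bot.tcp_to_grasp is the z of the grasp point in the tool frame, in m); z points along the fingers, y is the direction in which the jaws open and shut (so a half turn about z gives the same grasp; the last joint's range is limited). The gripper opens to 85 mm and grips with 20 to 120 N. Pads are 22 mm wide; open, the fingers measure 114 mm over their backs; the gripper's body (76 mm by 85 mm) begins 54 mm behind the grasp point. The pads swing forward as they close: fully open they stand 13 mm farther back than shut.
Start: joints at [1.077, 0.377, 0.081, 1.274, 0, 1.46], TCP at [0.215, 0.533, 0.231] pointing down, gripper open.
Joint ranges: [-2.72, 2.72], [-0.84, 1.66], [-1.02, 1.22], [-1.77, 2.12], [-1.37, 1.28], [-3.14, 3.14]. Speed limits (rad/s): [2.57, 2.57, 3.14, 3.14, 3.14, 3.14].

### API

Orientations are given as a unit quaternion [w, x, y, z].
In Python, from rig import get_obs, imaging, ticket, bot gives the robot as it stands.
- The arm moves only by the tool step_arm, never from a script. Its argument "moves" is one flat list of numbers, 7 for each row, row after row: the shift along the tool's x, y, z scaled (see below), then the turn, a rotation vector about the tool's x, y, z scaled (see below), then the gripper command: -1 is fully open, 1 is shut, values between are in proportion. In form: [dx, dy, dz, wx, wy, wz, hand, dx, dy, dz, wx, wy, wz, hand, ...]. A call has 1 to 8 rows; each row is the pose to reach, as a shift and turn from the pose measured when the call began, along the tool's axes at that moment; what a row does not reach only later rows make up. The controller multiplies each number of a shift by 0.4 m and each number of a turn by 2 rad. A row lasts 1/10 s, in which the tool goes at most 50 mm and 8.59 degrees, less where a joint would pass 70% of its speed; a pose out of reach is approached as far as the arm can. A call with a number of a shift or a turn outside -1 to 1 is refused whole. A call with a gripper value outside its range is refused whole. The fingers move at their own pace and stop on an object; "squeeze" is the grip in N (left out, the last holds). Time passes only in rows, so rows that repeat a pose let the fingers close. It gives the time, the measured TCP pose, the force and the opening at its end, in the units of the state.
- get_obs(): the state, without advancing time (a new reading comes with each control period).
- imaging.camera(name): name is "side" or "top" or "wrist"; returns a dict with "frame" (400x640x3 uint8, red, green, blue), "depth" (400x640 float32, m along the optical axis (not along the pixel's ray), 0 where there is no reading), "mtx" (3x3 intrinsics, pixels), "eye" and "rotation" of the camera in the world. Camera axes: x right, y down, z forward; pixel columns grow to the right and rows downward; lengths in m; the calibration is good to about 2 mm. A picture is of the moment at which its call begins.
- ticket.hand_in(): hands the job in, once; it reports no verdict.
Trained networks look in a picture, given as the dict that the camera call returned (one of the last four; its "shot" number tells which), for a name from the list of things; names that differ only in an ending like _2 or _b are one class to them, and where a whole thing is asked for, a point or a joint stands for the part that bears it (a point fixed in the world has none). Each returns a list of dicts, best first, with "p" (0 to 1); they miss things now and then, are a little off and sometimes report something else, mostly with a low value. They report only what shows in the picture. A call takes as long as a camera call. They do not tell look-alikes from the thing itself.
- imaging.boxes_of(picture, thing): "box" ([left, top, right, bottom] in pixels, round what is visible of it).
The state is a dict: "time": time; "joint_pos": joint angles; "qd": joint speeds; "joint_torque": joint torques, N m; "tcp_pos": TCP position; "tool_rot": TCP orientation; "contact_force": force on the tool from outside, world axes, zero at the start; "ft_torque": the same for the moment, N m; "grip_width": opening from 0.0 (shut) to 1.0 (fully open).
Only numpy, scipy, OpenCV 4.12 (cv2) and the standard library are available. Lean on these libraries where they do the work, as an engineer would, in place of code of your own. Each camera call takes 0.05 s, during which the arm holds its last target. There are 200 camera calls.

### The job

Put the long drill battery pack away in the wooden dock on the bench: set it lengthwise in front of the dock's flared mouth and push it in along the bench between the two little spring doors, all the way until both doors have swung shut behind it. Leave it upright inside.

Things in the scene. Friction and masses are not known exactly. Their poses are not given: they have to be found in the camera images.
- pack: The long one of two drill battery packs on the bench (the other is 66 x 50 mm): near-black block 105 mm long (its x), 62 wide (its y), 38 high, with a grey connector rail 84 x 36 mm on top (46 high in all); about 0.45 kg. Starts upright. Origin: centre of its underside, z up. Either end may go first; pushed home, this origin is at dock x = 117 mm.
- dock: Low wooden dock fixed to the bench, no floor. Origin: bench level, mid-doorway, in the plane of the shut doors; x points inward (push direction), y left, z up. Walls 56 mm high, 86 apart inside, x -10 to 180; wings 44 high flare to 142 apart at x -65. End wall at x 170. Open above up to x 100, then a hood, underside 56, top 65 above bench. Free between open doors: 76 mm.
- door_left (a joint): Left sprung door (dock's +y side), rad: 0 shut, up to 1.5 pushed inward (+x). Aluminium leaf 39 mm wide, top edge 52 mm above the bench, 3 mm thick, upright hinge at dock x = 0, y = +41 mm. A light spring (under 2 N at its free edge) shuts it. Swung in it reaches x = 39 mm, so it shuts only when the pack's rear end is past that and nothing stands in the doorway.
- door_right (a joint): Angle of the right sprung door, the mirror image, hinged at y = -41 mm: 0 shut, up to 1.5 inward.
There are look-alikes about, which are no part of the job. Leave any green look-alike of the pack alone.

How it is judged:
On the way:
1. the pack is in the doorway, low on the bench, holding both doors open (x of pack in the frame of dock between -0.03 and 0.07 m and z of pack in the frame of dock below 0.015 m and value of joint each of door_left, door_right above 0.5 rad), for 0.05 s.
At the end, for the whole second after the job is handed in: The long pack lies at rest on the bench inside the dock, upright within 0.15 rad, its centre 85 to 130 mm past the plane of the doors and within 25 mm of the lane's middle, its underside less than 10 mm above the bench, and both doors are shut (under 0.12 rad) (x of pack in the frame of dock between 0.085 and 0.13 m and y of pack in the frame of dock between -0.025 and 0.025 m and z of pack in the frame of dock below 0.01 m and angle between pack's own z axis and vertical below 0.15 rad and value of joint each of door_left, door_right below 0.12 rad and linear speed of pack below 0.02 m/s); the robot touches nothing.
It also fails if it takes over 53 s, if anything falls off the work surface, if the arm or the gripper's body presses on something with over 40 N, if the wrist force passes 120 N, or if a joint passes its speed limit or range.

## Working session

There is one attempt and no reset: what is moved stays moved. The work goes in short steps, Python scripts to look and compute and a tool call to move; the robot and the scene stay as the last step left them, time stands still between calls to the robot, and variables do not carry over. Pictures are saved under pics/ and viewed, about 8 in all and at most 12, crops included, and the job is handed in when it is done.

Besides the shell and the picture viewer there is one more tool, called after "Call:" as name(argument=value, ...) on one line, values as JSON. step_arm: Moves the arm, as the interface text tells. Its arguments: {"type":"object","properties":{"moves":{"type":"array"},"squeeze":{"type":"number"}},"required":["moves"]}

```bash
mkdir -p pics; ls; cat > h.py <<'E'
import numpy as np,cv2
from rig import get_obs,imaging,ticket,bot
def world(c):
    d=c["depth"];K=np.array(c["mtx"]);v,u=np.mgrid[:d.shape[0],:d.shape[1]]
    p=np.stack([(u-K[0,2])/K[0,0]*d,(v-K[1,2])/K[1,1]*d,d],-1)
    return p@np.array(c["rotation"]).T+np.array(c["eye"])
def save(c,n,crop=None,s=1):
    f=c["frame"]
    if crop: l,t,r,b=crop; f=f[t:b,l:r]
    cv2.imwrite(n,cv2.resize(f[:,:,::-1],None,fx=s,fy=s,interpolation=cv2.INTER_CUBIC))
E
python3 - <<'E'
from h import *
c=imaging.camera("top");save(c,"pics/a.png");np.savez("top.npz",w=world(c),f=c["frame"])
print(c["eye"],c["rotation"],c["mtx"])
for n in("pack","dock","door_left"):print(n,imaging.boxes_of(c,n))
o=get_obs();print(o["time"],o["tcp_pos"],o["tool_rot"])
E
```

```text
picsTraceback (most recent call last):
  File "<stdin>", line 2, in <module>
  File "h.py", line 6, in world
    return p@np.array(c["rotation"]).T+np.array(c["eye"])
           ~^~~~~~~~~~~~~~~~~~~~~~~~~~
ValueError: matmul: Input operand 1 has a mismatch in its core dimension 0, with gufunc signature (n?,k),(k,m?)->(n?,m?) (size 4 is different from 3)
```

View pics/a.png

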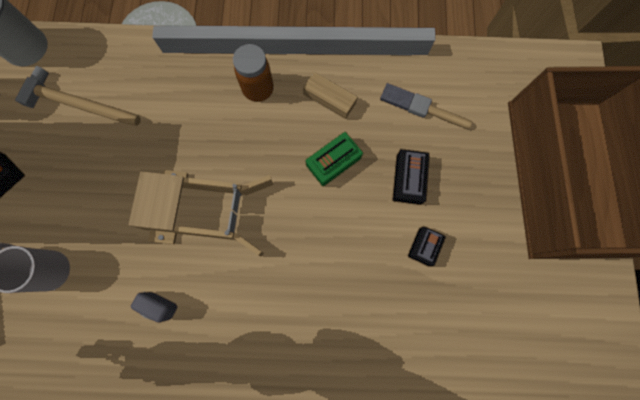

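The picture shows the dock at about (190,207) with its mouth to the right and doors near (235,210). Candidates for the pack are the long black block (411,176), the short black one (427,246), and a green look-alike (334,158). The grey block at (154,306) isn't one. I choose (411,176).

```bash
sed -i 's/np.array(c\["rotation"\]).T/R(c).T/' h.py; cat >> h.py <<'E'
from scipy.spatial.transform import Rotation as Ro
def R(c):
    q=np.array(c["rotation"]); return q if q.shape==(3,3) else Ro.from_quat(np.r_[q[1:],q[0]]).as_matrix()
E
python3 - <<'E'
from h import *
c=imaging.camera("top");w=world(c);np.savez("top.npz",w=w,f=c["frame"])
save(c,"pics/b.png",(110,120,470,280),2.2)
print(c["eye"],c["rotation"])
for n in("pack","dock","door_left"):print(n,imaging.boxes_of(c,n))
o=get_obs();print(o["time"],o["tcp_pos"],o["tool_rot"])
for (u,v) in [(300,330),(411,176),(401,153),(428,155),(155,205),(240,190),(427,246),(334,158),(188,180),(185,235),(270,180),(260,252)]:print(u,v,w[v,u].round(3))
def rect(x0,y0,x1,y1,zlo,zhi):
    s=w[y0:y1,x0:x1].reshape(-1,3);s=s[(s[:,2]>zlo)&(s[:,2]<zhi)]
    r=cv2.minAreaRect((s[:,:2]*1000).astype(np.float32));print(r,len(s),np.percentile(s[:,2],[5,50,95]));return cv2.boxPoints(r)
print(rect(385,140,440,215,.03,.06))
print(rect(385,140,440,215,.042,.06))
print(rect(120,160,188,245,.06,.075))
E
```

```text
[ 0.38597889 -0.1135368   0.73590737] [-0.07505367  0.71634005 -0.68959902  0.07534632]
pack [{'box': [303.8, 129.9, 361.7, 185.2], 'p': 0.94}, {'box': [393.8, 149.8, 430.6, 203.8], 'p': 0.78}]
dock [{'box': [127.0, 169.3, 275.4, 257.7], 'p': 0.73}]
door_left [{'box': [228.6, 212.1, 236.7, 233.2], 'p': 0.46}]
0.25 [0.21517886 0.53292056 0.23085043] [-1.35377345e-04  1.90724021e-01  9.81643589e-01 -4.40527224e-04]
300 330 [ 0.293 -0.089  0.002]
411 176 [ 0.595 -0.295  0.044]
401 153 [ 0.644 -0.277  0.039]
428 155 [ 0.642 -0.332  0.037]
155 205 [0.514 0.191 0.064]
240 190 [0.556 0.04  0.035]
427 246 [ 0.458 -0.324  0.043]
334 158 [ 0.625 -0.143  0.046]
188 180 [0.567 0.138 0.055]
185 235 [ 0.467  0.152 -0.001]
270 180 [ 0.579 -0.017  0.034]
260 252 [ 0.435 -0.009  0.044]
((601.4287719726562, -300.8780822753906), (62.218467712402344, 105.4545669555664), 83.98390197753906) 1581 [0.03530066 0.04080219 0.04905879]
[[ 545.7314  -326.28973]
 [ 650.60516 -337.34222]
 [ 657.12616 -275.46643]
 [ 552.2524  -264.41394]]
((601.7398681640625, -301.1997375488281), (36.62165832519531, 84.83576965332031), 84.84550476074219) 768 [0.04412472 0.04663458 0.04968257]
[[ 557.84845 -315.62564]
 [ 642.3411  -323.2474 ]
 [ 645.6313  -286.77383]
 [ 561.1386  -279.15207]]
((523.7564697265625, 190.39642333984375), (83.75216674804688, 104.3361587524414), 85.79737854003906) 2420 [0.06237489 0.06440429 0.0662899 ]
[[468.65982 152.45601]
 [572.71545 144.80986]
 [578.85315 228.33684]
 [474.7975  235.98299]]
```

View pics/b.png

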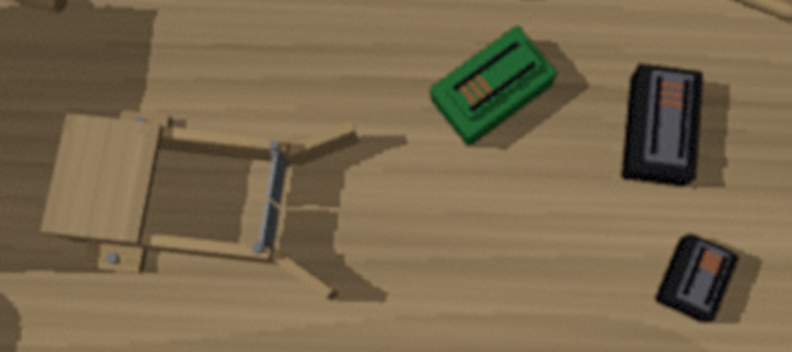

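The long black pack is confirmed: top footprint 105 x 62 mm, with the rail 85 x 37 mm. The net's best hit was the green one, so I'm ignoring it. Next I'll fix the dock frame more tightly and work out the moves.

```bash
python3 - <<'E'
from h import *
d=np.load("top.npz");w=d["w"]
a=np.arctan2(.997,.0733)
s=w[150:270,110:290].reshape(-1,3);s=s[s[:,2]>.025]
o=np.array([.5135,.0508]);ax=np.array([.0733,.997]);ay=np.array([-.997,.0733])
X=(s[:,:2]-o)@ax*1e3;Y=(s[:,:2]-o)@ay*1e3;Z=s[:,2]*1e3
for lo in range(-80,200,10):
    m=(X>=lo)&(X<lo+10)
    for sd in (-1,1):
        k=m&(Y*sd>30)
        if k.sum():print(lo,sd,k.sum(),"Y",Y[k].min().round(),Y[k].max().round(),"Zmax",np.percentile(Z[k],90).round(),end=" | ")
    print()
k=(abs(Y)<30)&(X<60);print("doors",k.sum(),[np.polyfit(Y[k],X[k],1)],np.percentile(X[k],[5,50,95]),np.percentile(Z[k],[5,50,95]))
k=(Z>61)&(abs(Y)<60);print("hood X",np.percentile(X[k],[1,99]),"Y",np.percentile(Y[k],[1,99]))
E
```

```text
-70 -1 20 Y -78.0 -68.0 Zmax 44.0 | -70 1 21 Y 69.0 79.0 Zmax 45.0 | 
-60 -1 42 Y -77.0 -62.0 Zmax 45.0 | -60 1 29 Y 63.0 76.0 Zmax 45.0 | 
-50 -1 40 Y -69.0 -57.0 Zmax 45.0 | -50 1 31 Y 58.0 72.0 Zmax 45.0 | 
-40 -1 41 Y -67.0 -52.0 Zmax 45.0 | -40 1 28 Y 55.0 67.0 Zmax 45.0 | 
-30 -1 41 Y -61.0 -46.0 Zmax 44.0 | -30 1 29 Y 48.0 61.0 Zmax 45.0 | 
-20 -1 46 Y -54.0 -42.0 Zmax 49.0 | -20 1 38 Y 43.0 55.0 Zmax 52.0 | 
-10 -1 75 Y -52.0 -31.0 Zmax 60.0 | -10 1 69 Y 30.0 52.0 Zmax 61.0 | 
0 -1 33 Y -52.0 -36.0 Zmax 59.0 | 0 1 36 Y 33.0 52.0 Zmax 57.0 | 
10 -1 39 Y -52.0 -43.0 Zmax 57.0 | 10 1 32 Y 44.0 52.0 Zmax 57.0 | 
20 -1 44 Y -52.0 -42.0 Zmax 56.0 | 20 1 35 Y 43.0 52.0 Zmax 57.0 | 
30 -1 38 Y -52.0 -43.0 Zmax 57.0 | 30 1 32 Y 43.0 52.0 Zmax 57.0 | 
40 -1 42 Y -52.0 -42.0 Zmax 56.0 | 40 1 35 Y 44.0 52.0 Zmax 56.0 | 
50 -1 39 Y -52.0 -43.0 Zmax 57.0 | 50 1 33 Y 43.0 52.0 Zmax 57.0 | 
60 -1 40 Y -52.0 -43.0 Zmax 56.0 | 60 1 31 Y 44.0 52.0 Zmax 57.0 | 
70 -1 42 Y -52.0 -43.0 Zmax 57.0 | 70 1 34 Y 43.0 52.0 Zmax 57.0 | 
80 -1 39 Y -51.0 -43.0 Zmax 57.0 | 80 1 33 Y 43.0 52.0 Zmax 57.0 | 

[... 191 characters left out ...]
2.0 Zmax 66.0 | 
120 -1 58 Y -52.0 -30.0 Zmax 66.0 | 120 1 72 Y 30.0 52.0 Zmax 66.0 | 
130 -1 56 Y -51.0 -31.0 Zmax 66.0 | 130 1 70 Y 30.0 52.0 Zmax 66.0 | 
140 -1 60 Y -52.0 -30.0 Zmax 66.0 | 140 1 74 Y 30.0 52.0 Zmax 66.0 | 
150 -1 61 Y -51.0 -30.0 Zmax 66.0 | 150 1 72 Y 31.0 52.0 Zmax 66.0 | 
160 -1 58 Y -52.0 -30.0 Zmax 65.0 | 160 1 73 Y 30.0 52.0 Zmax 66.0 | 
170 -1 58 Y -52.0 -30.0 Zmax 66.0 | 170 1 74 Y 30.0 52.0 Zmax 66.0 | 
180 -1 7 Y -50.0 -32.0 Zmax 65.0 | 180 1 7 Y 30.0 52.0 Zmax 64.0 | 

doors 143 [array([ 1.09170281e-03, -1.97882205e+00])] [-2.93101637 -2.34185613  0.16011276] [26.93692965 44.89387566 52.57287899]
hood X [ 98.44737942 180.29499502] Y [-50.94830589  51.25296326]
```

Checked in this frame, the dock's walls (±43), wings (±71 at x = -65), hood (98 to 180) and doors (about x = 0) all fit within 2 mm. Next: obstacle heights along the path and the first move.

```bash
cat >> h.py <<'E'
O=np.array([.5135,.0508]);AX=np.array([.0733,.997]);AY=np.array([-.997,.0733])
def cur():
    o=get_obs();q=np.array(o["tool_rot"]);return np.array(o["tcp_pos"]),Ro.from_quat(np.r_[q[1:],q[0]]),o
def goal(x,y,z,yaw):  # yaw deg of tool y axis, tool down
    p,Rt,o=cur();a=np.radians(yaw);yv=np.array([np.cos(a),np.sin(a),0]);zv=np.array([0,0,-1.]);
    T=Ro.from_matrix(np.c_[np.cross(yv,zv),yv,zv])
    s=Rt.inv().apply(np.array([x,y,z])-p)/.4; r=(Rt.inv()*T).as_rotvec()/2
    print("row",s.round(4),r.round(4),"mm",np.linalg.norm(s)*400,"deg",np.degrees(np.linalg.norm(r)*2))
def dockgoal(X,Y,z): p=O+AX*X+AY*Y; print(p); goal(*p,z,np.degrees(np.arctan2(AY[1],AY[0])))
E
python3 - <<'E'
from h import *
w=np.load("top.npz")["w"].reshape(-1,3);p=cur()[0]
g=np.array([.572,-.298]);d=g-p[:2];L=np.linalg.norm(d);d/=L
t=(w[:,:2]-p[:2])@d;n=abs((w[:,:2]-p[:2])@np.array([-d[1],d[0]]))
for a in np.arange(0,L,.05):
    k=(t>=a)&(t<a+.05)&(n<.09);print(round(a,2),(p[:2]+d*a).round(2),k.sum(),w[k,2].max().round(3) if k.any() else None)
c=(p[:2]+g)/2
goal(.40,.12,.24,75);goal(.5716,-.298,.16,84.5);goal(.5716,-.298,.003,84.5)
E
```

```text
0.0 [0.22 0.53] 33 0.001
0.05 [0.23 0.49] 2077 0.004
0.1 [0.25 0.44] 2572 0.004
0.15 [0.27 0.4 ] 2749 0.097
0.2 [0.29 0.35] 2917 0.096
0.25 [0.31 0.3 ] 2488 0.004
0.3 [0.33 0.26] 2064 0.061
0.35 [0.35 0.21] 2790 0.063
0.4 [0.37 0.17] 2412 0.067
0.45 [0.39 0.12] 2371 0.065
0.5 [0.41 0.07] 2262 0.064
0.55 [0.43 0.03] 2348 0.054
0.6 [ 0.45 -0.02] 2215 0.004
0.65 [ 0.47 -0.06] 2176 0.004
0.7 [ 0.49 -0.11] 2180 0.04
0.75 [ 0.51 -0.16] 2209 0.045
0.8 [ 0.53 -0.2 ] 2085 0.034
0.85 [ 0.55 -0.25] 2342 0.051
0.9 [ 0.57 -0.29] 1954 0.053
row [-0.815  -0.7842 -0.0222] [-0.0005 -0.0001 -0.061 ] mm 452.4886313157969 deg 6.990282136941467
row [-1.6041 -1.5924  0.1784] [-4.000e-04 -1.000e-04 -1.439e-01] mm 906.9094756966759 deg 16.490166873337454
row [-1.6041 -1.592   0.5709] [-4.000e-04 -1.000e-04 -1.439e-01] mm 932.4059366856801 deg 16.490166873337454
```

Call:
step_arm(moves=[-0.815,-0.784,-0.022,0,0,-0.061,-1,-0.815,-0.784,-0.022,0,0,-0.061,-1,-0.815,-0.784,-0.022,0,0,-0.061,-1,-0.815,-0.784,-0.022,0,0,-0.061,-1,-0.815,-0.784,-0.022,0,0,-0.061,-1,-0.815,-0.784,-0.022,0,0,-0.061,-1,-0.815,-0.784,-0.022,0,0,-0.061,-1,-0.815,-0.784,-0.022,0,0,-0.061,-1])

```text
time: 1.05
tcp_pos: [0.3789, 0.1663, 0.2391]
tool_rot: [0.0, 0.13, 0.991, -0.0]
contact_force: [0.8, 0.9, 0.1]
grip_width: 0.996
```

```bash
python3 - <<'E'
from h import *
print(cur()[0],get_obs()["time"]);goal(.5716,-.298,.16,84.5)
E
```

```text
[0.37890582 0.16626321 0.23911588] 1.05
row [-0.7653 -0.9966  0.1986] [-0.0003  0.0002 -0.0827] mm 508.8523328689676 deg 9.477525634441871
```

Call:
step_arm(moves=[-0.765,-0.997,0.1,0,0,-0.083,-1,-0.765,-0.997,0.1,0,0,-0.083,-1,-0.765,-0.997,0.1,0,0,-0.083,-1,-0.765,-0.997,0.1,0,0,-0.083,-1,-0.765,-0.997,0.1,0,0,-0.083,-1,-0.765,-0.997,0.1,0,0,-0.083,-1,-0.765,-0.997,0.1,0,0,-0.083,-1,-0.765,-0.997,0.1,0,0,-0.083,-1])

```text
time: 1.85
tcp_pos: [0.528, -0.194, 0.2082]
tool_rot: [0.0, 0.048, 0.999, -0.0]
contact_force: [1.1, 0.4, 0.6]
grip_width: 1.002
```

```bash
python3 - <<'E'
from h import *
print(cur()[0],get_obs()["time"]);goal(.5716,-.298,.16,84.5)
E
```

```text
[ 0.52797601 -0.19398975  0.20823599] 1.85
row [-0.1334 -0.2483  0.1208] [-0.0002  0.0003  0.    ] mm 122.66985951012887 deg 0.04042132431341042
```

Call:
step_arm(moves=[-0.133,-0.248,0.12,0,0,0,-1,-0.133,-0.248,0.12,0,0,0,-1,-0.133,-0.248,0.12,0,0,0,-1,-0.133,-0.248,0.12,0,0,0,-1])

```text
time: 2.25
tcp_pos: [0.571, -0.3004, 0.1573]
tool_rot: [-0.001, 0.05, 0.999, 0.0]
contact_force: [0.4, 1.0, -0.3]
grip_width: 0.998
```

```bash
python3 - <<'E'
from h import *
c=imaging.camera("wrist");save(c,"pics/c.png");w=world(c);print(cur()[0])
s=w.reshape(-1,3);s=s[(abs(s[:,0]-.6)<.08)&(abs(s[:,1]+.3)<.06)]
for lo in(.03,.0425):
    q=s[(s[:,2]>lo)&(s[:,2]<.055)];print(len(q),cv2.minAreaRect((q[:,:2]*1000).astype(np.float32)) if len(q) else 0)
goal(.5716,-.298,.003,84.5)
E
```

```text
[ 0.57086075 -0.29862073  0.15864389]
6463 ((599.2315673828125, -301.94439697265625), (62.036773681640625, 103.75823974609375), 84.46321105957031)
3235 ((599.9813232421875, -302.00518798828125), (36.002174377441406, 84.8711166381836), 84.52991485595703)
row [-0.0023  0.0013  0.3891] [ 0.0005 -0.0008 -0.0009] mm 155.64688349783228 deg 0.15394206694989812
```

View pics/c.png

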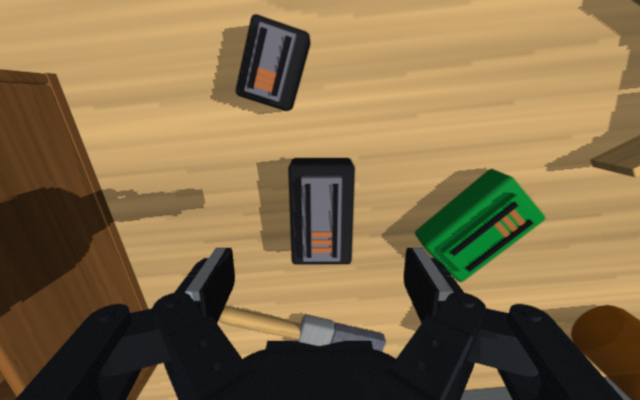

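Close view: the long black pack is at (322,210) between the fingers, aligned with the jaws, and measures 104 x 62 mm. The green one at (480,225) is clear of the right finger. I'm going down.

Call:
step_arm(moves=[0,0,0.1,0,0,0,-1,0,0,0.2,0,0,0,-1,0,0,0.3,0,0,0,-1,0,0,0.35,0,0,0,-1,0,0,0.388,0,0,0,-1,0,0,0.388,0,0,0,-1,0,0,0.388,0,0,0,-1,0,0,0.388,0,0,0,-1])

```text
time: 3.1
tcp_pos: [0.5718, -0.2986, 0.0054]
tool_rot: [0.0, 0.049, 0.999, -0.0]
contact_force: [-0.1, -0.2, -1.2]
grip_width: 1.002
```

Call:
step_arm(moves=[0,0,0,0,0,0,0,0,0,0,0,0,0,0.4,0,0,0,0,0,0,0.4,0,0,0,0,0,0,0.4,0,0,0,0,0,0,0.4,0,0,0,0,0,0,0.4], squeeze=60)

```text
time: 3.7
tcp_pos: [0.5731, -0.2991, 0.0074]
tool_rot: [0.002, 0.048, 0.999, -0.001]
contact_force: [-0.1, 1.7, 6.4]
grip_width: 0.718
```

Call:
step_arm(moves=[0,0,-0.05,0,0,0,0.4,0,0,-0.12,0,0,0,0.4,0,0,-0.2,0,0,0,0.4,0,0,-0.25,0,0,0,0.4,0,0,-0.25,0,0,0,0.4])

```text
time: 4.2
tcp_pos: [0.5743, -0.3001, 0.1104]
tool_rot: [0.004, 0.049, 0.999, -0.002]
contact_force: [-0.1, -0.7, -4.4]
grip_width: 0.713
```

```bash
python3 - <<'E'
from h import *
c=imaging.camera("wrist");save(c,"pics/d.png",None,.8);p,_,o=cur();print(p,o["contact_force"],o["grip_width"])
dockgoal(-125,0,.10)
E
```

```text
[ 0.5732856  -0.29943395  0.10810947] [-0.49992486 -0.8665073  -5.55195517] 0.7159234437738003
[  -8.649  -124.5742]
row [  -7.1656 -311.4579    0.7614] [-0.0031  0.0013 -0.7972] mm 124616.4840380008 deg 91.35809318249564
```

View pics/d.png

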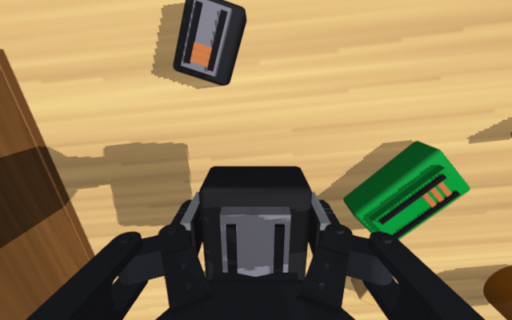

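The pack is held at 61 mm opening and clear of the bench, with its shadow detached. Next I carry it to the mouth and turn it +91°.

```bash
sed -i 's/p=O+AX\*X+AY\*Y;/p=O+(AX*X+AY*Y)\/1000;/' h.py; python3 - <<'E'
from h import *
dockgoal(-135,0,.10)
E
```

```text
[ 0.5036045 -0.083795 ]
row [0.2257 0.5197 0.0178] [-0.0031  0.0013 -0.7972] mm 226.7628182196163 deg 91.35809318249564
```

Call:
step_arm(moves=[0.226,0.52,0.01,-0.003,0,-0.797,0.4,0.226,0.52,0.01,-0.003,0,-0.797,0.4,0.226,0.52,0.01,-0.003,0,-0.797,0.4,0.226,0.52,0.01,-0.003,0,-0.797,0.4,0.226,0.52,0.01,-0.003,0,-0.797,0.4,0.226,0.52,0.01,-0.003,0,-0.797,0.4,0.226,0.52,0.01,-0.003,0,-0.797,0.4,0.226,0.52,0.01,-0.003,0,-0.797,0.4])

```text
time: 5.05
tcp_pos: [0.5014, -0.0828, 0.1009]
tool_rot: [-0.0, -0.527, 0.85, 0.001]
contact_force: [1.0, -0.6, -5.5]
grip_width: 0.712
```

```bash
python3 - <<'E'
from h import *
dockgoal(-135,0,.10)
E
```

```text
[ 0.5036045 -0.083795 ]
row [-0.0001 -0.006   0.0021] [ 0.0009  0.0007 -0.1937] mm 2.554509613638176 deg 22.20060505274466
```

Call:
step_arm(moves=[0,-0.006,0,0,0,-0.194,0.4,0,-0.006,0,0,0,-0.194,0.4,0,-0.006,0,0,0,-0.194,0.4,0,-0.006,0,0,0,-0.194,0.4])

```text
time: 5.45
tcp_pos: [0.5017, -0.0834, 0.0987]
tool_rot: [-0.001, -0.681, 0.732, 0.003]
contact_force: [-0.5, 0.0, -4.6]
grip_width: 0.715
```

```bash
python3 - <<'E'
from h import *
c=imaging.camera("top");save(c,"pics/e.png",(110,100,390,310),2.5);w=world(c);p,_,o=cur();print(p,o["joint_pos"])
s=w.reshape(-1,3);L=np.c_[(s[:,:2]-O)@AX,(s[:,:2]-O)@AY]*1000
k=(L[:,0]>-100)&(L[:,0]<-40)&(abs(L[:,1])<50)&(s[:,2]>.11)&(s[:,2]<.16);q=L[k];print(k.sum(),np.percentile(s[k,2],[5,50,95]))
for lo in range(-100,-40,10):
    m=(q[:,0]>=lo)&(q[:,0]<lo+10)
    if m.any():print(lo,m.sum(),q[m,1].min(),q[m,1].max())
print("front",q[:,0].max())
dockgoal(-135,0,.008)
E
```

```text
[ 0.50204029 -0.08341445  0.09902343] [-2.90088480e-01  3.31664804e-01 -3.42457465e-01  9.01903048e-01
  1.19997410e-03 -1.78604429e+00]Traceback (most recent call last):
  File "<stdin>", line 4, in <module>
    return _quantile_unchecked(
        a, q, axis, out, overwrite_input, method, keepdims, weights)
    return _ureduce(a,
                    func=_quantile_ureduce_func,
    ...<5 lines>...
                    overwrite_input=overwrite_input,
                    method=method)
    r = func(a, **kwargs)
    result = _quantile(arr,
                       quantiles=q,
    ...<2 lines>...
                       out=out,
                       weights=wgt)
    slices_having_nans = np.isnan(arr[-1, ...])
                                  ~~~^^^^^^^^^
IndexError: index -1 is out of bounds for axis 0 with size 0
```

View pics/e.png

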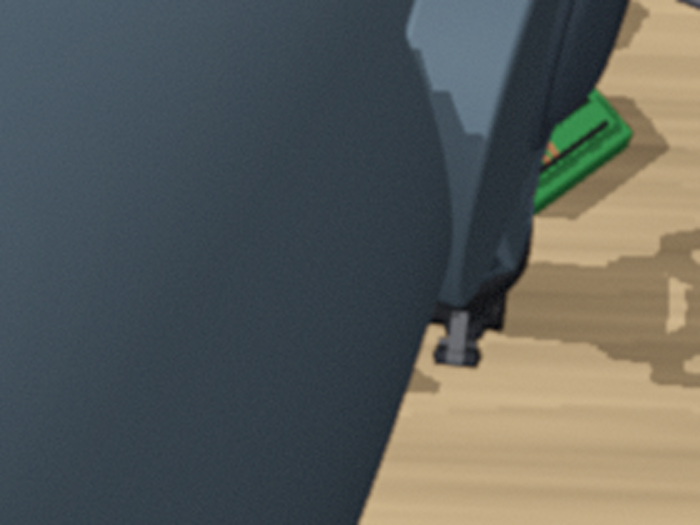

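The arm hides the mouth in the top view, so I'm using the wrist camera instead.

```bash
python3 - <<'E'
from h import *
c=imaging.camera("wrist");save(c,"pics/f.png");w=world(c);p,_,o=cur()
s=w.reshape(-1,3);L=np.c_[(s[:,:2]-O)@AX,(s[:,:2]-O)@AY]*1000
print("tcp dock",(p[:2]-O)@AX,(p[:2]-O)@AY)
k=(L[:,0]>-130)&(L[:,0]<-30)&(abs(L[:,1])<60)&(s[:,2]>.115)&(s[:,2]<.16);q=L[k];print(k.sum())
if k.any():
  print(np.percentile(s[k,2],[5,50,95]))
  for lo in range(-130,-30,10):
    m=(q[:,0]>=lo)&(q[:,0]<lo+10)
    if m.any():print(lo,m.sum(),q[m,1].min().round(1),q[m,1].max().round(1))
  print("front",q[:,0].max())
for a,b,z in((-70,-20,.03),(10,90,.045)):
  for sd in(-1,1):
    k=(L[:,0]>a)&(L[:,0]<b)&(L[:,1]*sd>35)&(L[:,1]*sd<85)&(s[:,2]>z)&(s[:,2]<.07)
    if k.any():print(a,sd,k.sum(),np.percentile(L[k,1],[2,98]),np.percentile(L[k,0],[1,99]))
dockgoal(-135,0,.008)
E
```

```text
tcp dock -0.13472408875089897 0.001269382081588269
5661
[0.12880355 0.13750862 0.15747771]
-130 3006 -59.8 53.9
-120 1993 -28.9 33.3
-110 602 -28.6 33.4
-100 60 -28.6 33.4
front -96.0529174696187
-70 -1 144 [-55.9542071  -50.27704931] [-41.06318207 -22.09007185]
-70 1 151 [55.86448303 60.75283634] [-44.60625319 -21.34260277]
[ 0.5036045 -0.083795 ]
row [ 0.001  -0.0041  0.2284] [ 0.0021  0.0011 -0.0008] mm 91.37588041260975 deg 0.2858132093593704
```

View pics/f.png

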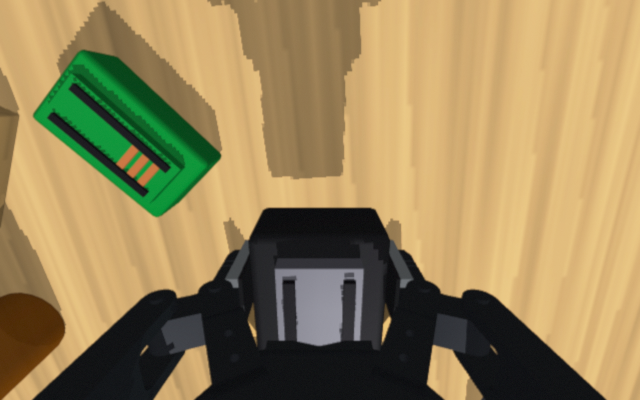

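```bash
python3 - <<'E'
from h import *
c=imaging.camera("wrist");w=world(c)
s=w.reshape(-1,3);L=np.c_[(s[:,:2]-O)@AX,(s[:,:2]-O)@AY]*1000
k=(L[:,0]>-190)&(L[:,0]<-40)&(abs(L[:,1])<50)&(s[:,2]>.115)&(s[:,2]<.15);q=L[k];Z=s[k,2]
for lo in range(-190,-90,5):
    m=(q[:,0]>=lo)&(q[:,0]<lo+5)
    if m.any():
        t=m&(Z>.135);print(lo,m.sum(),q[m,1].min().round(1),q[m,1].max().round(1),"z",np.percentile(Z[m],[5,95]).round(3),"rail",np.percentile(q[t,1],[1,99]).round(1) if t.sum()>5 else "")
print("rear",np.percentile(q[:,0],.5))
E
```

```text
-160 3077 -28.7 32.6 z [0.116 0.131] rail 
-155 1475 -28.9 33.1 z [0.129 0.131] rail 
-150 3775 -42.3 46.2 z [0.125 0.148] rail [-41.   44.8]
-145 2634 -49.8 50.0 z [0.121 0.146] rail [-48.8  48.7]
-140 1641 -30.5 34.6 z [0.129 0.142] rail [-30.2  34.1]
-135 1525 -30.2 34.1 z [0.129 0.142] rail [-29.3  33.2]
-130 1405 -28.8 32.7 z [0.129 0.141] rail [-28.7  32.5]
-125 1225 -29.0 32.9 z [0.129 0.141] rail [-15.9  19.8]
-120 1158 -28.7 32.4 z [0.129 0.141] rail [-15.7  19.4]
-115 845 -29.0 33.0 z [0.129 0.139] rail [-15.9  19.6]
-110 397 -29.1 33.0 z [0.129 0.137] rail [-2.1  7.2]
-105 198 -28.9 32.7 z [0.128 0.131] rail 
-100 57 -28.3 33.0 z [0.128 0.13 ] rail 
rear -159.35019691477973
```

Held pack: aligned, centre y = +2 mm, rear at -159.5, underside 7 mm below the TCP. I'll shift it 2 mm, lower it, then slide it in while still gripped.

Call:
step_arm(moves=[0,-0.005,0.06,0,0,0,0.4,0,-0.005,0.12,0,0,0,0.4,0,-0.005,0.18,0,0,0,0.4,0,-0.005,0.21,0,0,0,0.4,0,-0.005,0.226,0,0,0,0.4,0,-0.005,0.226,0,0,0,0.4,0,-0.005,0.226,0,0,0,0.4])

```text
time: 6.3
tcp_pos: [0.5052, -0.0838, 0.0102]
tool_rot: [-0.0, -0.68, 0.733, 0.001]
contact_force: [-0.1, -0.2, -4.0]
grip_width: 0.713
```

```bash
python3 - <<'E'
from h import *
p,_,o=cur();print(p,o["contact_force"],(p[:2]-O)@AX,(p[:2]-O)@AY);dockgoal(-50,-1,.0085)
E
```

```text
[ 0.505249   -0.083758    0.01016674] [-0.07004253 -0.22918647 -4.02460464] -0.1347591289822717 -0.001636857797756909
[0.510832  0.0008767]
row [-0.212   0.0019  0.0045] [ 0.001   0.0009 -0.0007] mm 84.83502319828898 deg 0.1685654938363491
```

Call:
step_arm(moves=[-0.03,0.002,0.004,0,0,0,0.4,-0.06,0.002,0.004,0,0,0,0.4,-0.09,0.002,0.004,0,0,0,0.4,-0.12,0.002,0.004,0,0,0,0.4,-0.15,0.002,0.004,0,0,0,0.4,-0.18,0.002,0.004,0,0,0,0.4,-0.212,0.002,0.004,0,0,0,0.4,-0.212,0.002,0.004,0,0,0,0.4])

```text
time: 7.1
tcp_pos: [0.5107, 0.0029, 0.0087]
tool_rot: [0.0, -0.681, 0.732, 0.002]
contact_force: [-0.1, 0.5, -4.9]
grip_width: 0.715
```

```bash
python3 - <<'E'
from h import *
c=imaging.camera("side");save(c,"pics/g.png");p,_,o=cur();print(p,o["contact_force"],(p[:2]-O)@AX,(p[:2]-O)@AY)
E
```

```text
[0.51066459 0.00234472 0.0086823 ] [-0.20707041  1.1826691  -4.64704913] -0.04851774870471125 -0.0007248652830860832
```

View pics/g.png

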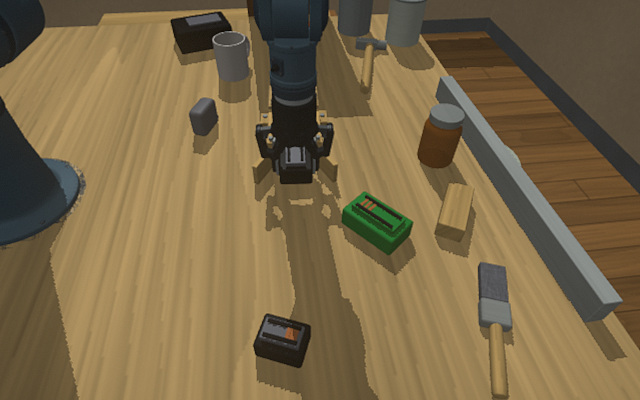

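The side view shows the pack's rear at (295,165), centred between the wings at (262,170) and (328,170). I'll lower it onto the bench, open slightly, and lift out.

Call:
step_arm(moves=[0,0,0.005,0,0,0,0.4,0,0,0.005,0,0,0,0.4,0,0,0.005,0,0,0,-0.65,0,0,0.005,0,0,0,-0.65,0,0,0.005,0,0,0,-0.65,0,0,0.005,0,0,0,-0.65])

```text
time: 7.75
tcp_pos: [0.5109, 0.0023, 0.0068]
tool_rot: [0.001, -0.681, 0.732, 0.002]
contact_force: [0.6, -0.3, -0.4]
grip_width: 0.825
```

Call:
step_arm(moves=[0,0,-0.05,0,0,0,-0.65,0,0,-0.15,0,0,0,-0.65,0,0,-0.25,0,0,0,-0.65,0.13,0,-0.25,0,0,0,0.3,0.15,0,-0.25,0,0,0,0.3,0.15,0,-0.25,0,0,0,0.3,0.15,0,-0.25,0,0,0,0.3])

```text
time: 8.45
tcp_pos: [0.506, -0.0574, 0.1059]
tool_rot: [0.0, -0.681, 0.733, 0.003]
contact_force: [-0.8, -0.0, 0.3]
grip_width: 0.35
```

```bash
python3 - <<'E'
from h import *
p,_,o=cur();print(p,o["grip_width"],o["contact_force"],(p[:2]-O)@AX,(p[:2]-O)@AY)
c=imaging.camera("wrist");w=world(c);s=w.reshape(-1,3);L=np.c_[(s[:,:2]-O)@AX,(s[:,:2]-O)@AY]*1000
k=(L[:,0]>-120)&(L[:,0]<90)&(abs(L[:,1])<36)&(s[:,2]>.03)&(s[:,2]<.05);q=L[k];print(k.sum(),np.percentile(q[:,0],[.5,99.5]) if k.any() else 0)
for lo in range(-90,40,10):
    m=(q[:,0]>=lo)&(q[:,0]<lo+10)
    if m.any():print(lo,m.sum(),q[m,1].min().round(1),q[m,1].max().round(1))
dockgoal(-110,0,.01)
save(c,"pics/h.png")
E
```

```text
[ 0.50602566 -0.05743475  0.10591998] 0.35006670500510195 [-0.84732297 -0.04129503  0.34066225] -0.10845791023257643 -0.00048168972586262114
6120 [-73.31886173  19.49074729]
-80 439 -22.0 23.4
-70 857 -21.6 22.8
-60 610 -22.0 23.3
-50 582 -23.1 24.5
-40 609 -25.2 26.5
-30 639 -27.2 27.6
-20 638 -28.5 29.9
-10 661 -30.8 30.4
0 638 -35.9 30.9
10 424 -35.8 35.9
20 23 -33.6 34.2
[ 0.505437 -0.05887 ]
row [5.500e-03 2.000e-04 2.395e-01] [0.0017 0.002  0.0003] mm 95.84448287779644 deg 0.30194600355432366
```

View pics/h.png

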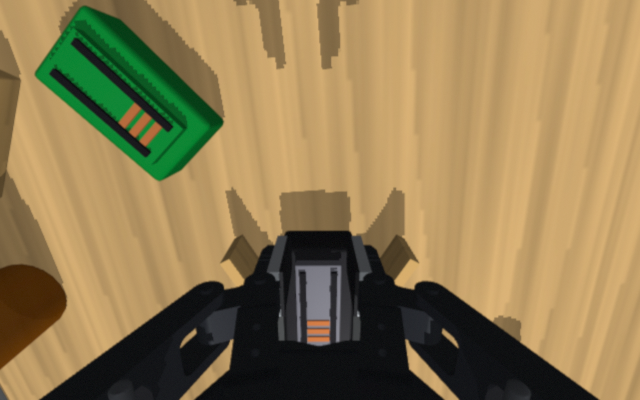

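The pack is on the bench, centred, with its rear at dock x = -73 mm. The fingers are now 30 mm apart behind it. Next I go down and push.

Call:
step_arm(moves=[0.006,0,0.06,0,0,0,0.3,0.006,0,0.12,0,0,0,0.3,0.006,0,0.18,0,0,0,0.3,0.006,0,0.22,0,0,0,0.3,0.006,0,0.24,0,0,0,0.3,0.006,0,0.24,0,0,0,0.3])

```text
time: 9.1
tcp_pos: [0.5041, -0.0579, 0.0085]
tool_rot: [-0.001, -0.681, 0.732, 0.004]
contact_force: [0.5, 0.1, 1.0]
grip_width: 0.349
```

Call:
step_arm(moves=[-0.03,0,0,0,0,0,0.3,-0.055,0,0,0,0,0,0.3,-0.08,0,0,0,0,0,0.3,-0.105,0,0,0,0,0,0.3,-0.13,0,0,0,0,0,0.3,-0.155,0,0,0,0,0,0.3,-0.18,0,0,0,0,0,0.3,-0.2,0,0,0,0,0,0.3])

```text
time: 9.9
tcp_pos: [0.5104, 0.0223, 0.0094]
tool_rot: [-0.001, -0.681, 0.732, 0.003]
contact_force: [0.1, -5.3, 1.7]
grip_width: 0.353
```

```bash
python3 - <<'E'
from h import *
p,_,o=cur();print(p,o["grip_width"],o["contact_force"],(p[:2]-O)@AX,(p[:2]-O)@AY)
c=imaging.camera("wrist");w=world(c);s=w.reshape(-1,3);L=np.c_[(s[:,:2]-O)@AX,(s[:,:2]-O)@AY]*1000
k=(L[:,0]>-60)&(L[:,0]<150)&(abs(L[:,1])<40)&(s[:,2]>.03)&(s[:,2]<.05);q=L[k];print(k.sum(),np.percentile(q[:,0],[.5,99.5]) if k.any() else 0)
dockgoal(45,0,.01)
save(c,"pics/i.png")
E
```

```text
[0.51036434 0.02226209 0.00936926] 0.35300832025628165 [ 0.10406546 -5.34651271  1.70108721] -0.028682143341361734 0.0010344206883483962
5763 [-41.08758008   0.20941351]
[0.5167985 0.095665 ]
row [-0.1808 -0.0034 -0.0007] [0.0028 0.0028 0.0015] mm 72.35122718271063 deg 0.48483396916432514
```

View pics/i.png

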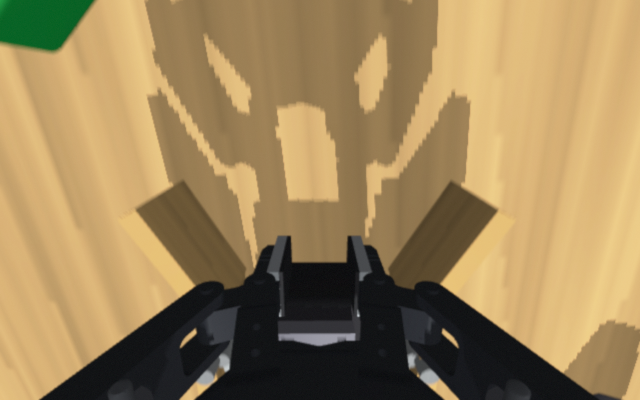

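```bash
python3 - <<'E'
from h import *
c=imaging.camera("wrist");w=world(c);s=w.reshape(-1,3);L=np.c_[(s[:,:2]-O)@AX,(s[:,:2]-O)@AY]*1000
for z in range(10,130,10):
    k=(abs(L[:,0]+29)<25)&(abs(L[:,1])<70)&(s[:,2]*1000>z)&(s[:,2]*1000<z+10)
    if k.any():print(z,k.sum(),np.percentile(L[k,1],[1,20,80,99]).round(),np.percentile(L[k,0],[1,99]).round())
E
```

```text
10 2782 [-62. -50.  52.  64.] [-53. -13.]
20 3537 [-63. -50.  52.  64.] [-53. -16.]
30 5071 [-63. -26.  30.  64.] [-53.  -6.]
40 5574 [-69. -58.  59.  69.] [-53.  -4.]
50 1924 [-44. -29.  32.  46.] [-42.  -4.]
60 6696 [-48. -37.  40.  50.] [-42. -16.]
70 4777 [-52. -42.  45.  55.] [-46. -17.]
80 10099 [-56. -44.  46.  58.] [-46. -18.]
90 12362 [-60. -46.  48.  63.] [-46. -31.]
100 4930 [-62. -16.  21.  65.] [-49. -39.]
```

At z 50 to 60 the linkage spreads to about ±44 mm, against walls at ±43. I'll narrow the fingers to about 13 mm and raise 4 mm before going on.

Call:
step_arm(moves=[0.01,-0.003,-0.01,0,0,0,0.3,0.01,-0.003,-0.01,0,0,0,0.7,0.01,-0.003,-0.01,0,0,0,0.7,0.01,-0.003,-0.01,0,0,0,0.7])

```text
time: 10.4
tcp_pos: [0.511, 0.0194, 0.013]
tool_rot: [0.0, -0.682, 0.732, 0.005]
contact_force: [0.0, 0.2, -0.1]
grip_width: 0.156
```

```bash
python3 - <<'E'
from h import *
p,_,o=cur();print(p,o["grip_width"],o["contact_force"],(p[:2]-O)@AX,(p[:2]-O)@AY);dockgoal(20,0,.013)
c=imaging.camera("wrist");w=world(c);s=w.reshape(-1,3);L=np.c_[(s[:,:2]-O)@AX,(s[:,:2]-O)@AY]*1000
for z in range(40,80,5):
    k=(abs(L[:,0]+33)<22)&(abs(L[:,1])<47)&(s[:,2]*1000>z)&(s[:,2]*1000<z+5)
    if k.any():print(z,k.sum(),np.percentile(L[k,1],[1,99]).round())
E
```

```text
[0.51097266 0.01943067 0.01299134] 0.15628277909805505 [ 0.03705267  0.20424568 -0.06119331] -0.031460472446322676 0.00022038586251161055
[0.514966 0.07074 ]
row [-0.1287 -0.001   0.0009] [0.0031 0.0036 0.0016] mm 51.46449081819442 deg 0.5708217142168399
40 387 [-19.  21.]
45 362 [-46.  47.]
50 637 [-47.  24.]
55 982 [-34.  35.]
60 1445 [-38.  39.]
65 3659 [-41.  42.]
70 2833 [-44.  45.]
75 2343 [-46.  46.]
```

Call:
step_arm(moves=[-0.025,-0.001,0,0.002,0.002,0,0.7,-0.045,-0.001,0,0.002,0.002,0,0.7,-0.065,-0.001,0,0.002,0.002,0,0.7,-0.085,-0.001,0,0.002,0.002,0,0.7,-0.105,-0.001,0,0.002,0.002,0,0.7,-0.125,-0.001,0,0.002,0.002,0,0.7,-0.145,-0.001,0,0.002,0.002,0,0.7,-0.145,-0.001,0,0.002,0.002,0,0.7])

```text
time: 11.25
tcp_pos: [0.5159, 0.079, 0.0137]
tool_rot: [0.001, -0.682, 0.731, 0.002]
contact_force: [-0.7, -0.4, 1.8]
grip_width: 0.153
```

```bash
python3 - <<'E'
from h import *
p,_,o=cur();print(p,o["grip_width"],o["contact_force"],(p[:2]-O)@AX,(p[:2]-O)@AY);dockgoal(46,0,.013)
c=imaging.camera("wrist");w=world(c);s=w.reshape(-1,3);L=np.c_[(s[:,:2]-O)@AX,(s[:,:2]-O)@AY]*1000
k=(L[:,0]>0)&(L[:,0]<100)&(abs(L[:,1])<33)&(s[:,2]>.034)&(s[:,2]<.05)
h,e=np.histogram(L[k,0],np.arange(0,100,4));print(list(zip(e,h)))
save(c,"pics/j.png")
E
```

```text
[0.51591032 0.07900498 0.01372689] 0.15342381115846931 [-0.74330484 -0.40199583  1.79581107] 0.028297037501039235 -0.00033566585183457805
[0.5168718 0.096662 ]
row [-0.0442  0.0006  0.002 ] [0.0008 0.0025 0.0024] mm 17.698116197435702 deg 0.4133402376170564
[(np.int64(0), np.int64(0)), (np.int64(4), np.int64(8)), (np.int64(8), np.int64(225)), (np.int64(12), np.int64(368)), (np.int64(16), np.int64(911)), (np.int64(20), np.int64(689)), (np.int64(24), np.int64(223)), (np.int64(28), np.int64(42)), (np.int64(32), np.int64(37)), (np.int64(36), np.int64(152)), (np.int64(40), np.int64(261)), (np.int64(44), np.int64(199)), (np.int64(48), np.int64(718)), (np.int64(52), np.int64(289)), (np.int64(56), np.int64(214)), (np.int64(60), np.int64(5)), (np.int64(64), np.int64(0)), (np.int64(68), np.int64(0)), (np.int64(72), np.int64(0)), (np.int64(76), np.int64(0)), (np.int64(80), np.int64(0)), (np.int64(84), np.int64(0)), (np.int64(88), np.int64(0)), (np.int64(92), np.int64(0))]
```

View pics/j.png

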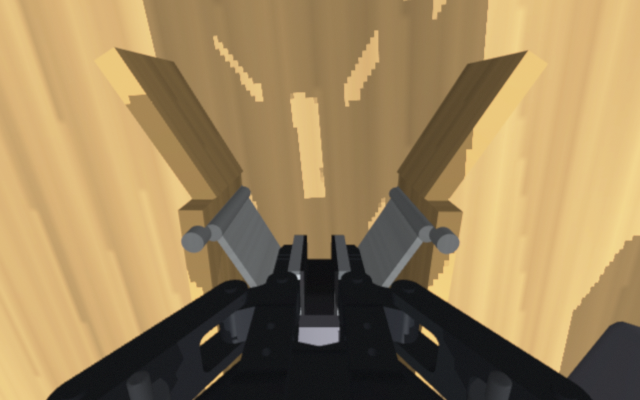

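Both doors (245,230 and 395,230) are swung in and resting on the fingers. The pack's rear is at about x = 38 mm. Another 22 mm to push.

Call:
step_arm(moves=[-0.02,0,0,0,0,0,0.7,-0.035,0,0,0,0,0,0.7,-0.05,0,0,0,0,0,0.7,-0.055,0,0,0,0,0,0.7,-0.055,0,0,0,0,0,0.7])

```text
time: 11.8
tcp_pos: [0.5179, 0.1012, 0.0141]
tool_rot: [0.002, -0.683, 0.731, 0.002]
contact_force: [-0.0, -0.8, 0.7]
grip_width: 0.148
```

Call:
step_arm(moves=[0.008,0,0,0,0,0,0.7,0.008,0,-0.05,0,0,0,0.7,0.008,0,-0.12,0,0,0,0.7,0.008,0,-0.2,0,0,0,0.7,0.008,0,-0.28,0,0,0,0.7,0.1,0,-0.32,0,0,0,0.7,0.2,0,-0.36,0,0,0,0.7,0.3,0,-0.36,0,0,0,0.7])

```text
time: 12.6
tcp_pos: [0.5112, -0.0201, 0.1597]
tool_rot: [0.004, -0.683, 0.73, 0.001]
contact_force: [0.7, 0.2, 0.9]
grip_width: 0.148
```

Call:
step_arm(moves=[0.2,0,0,0,0,0,0.7,0.2,0,0,0,0,0,0.7,0.2,0,0,0,0,0,0.7,0.2,0,0,0,0,0,0.7])

```text
time: 13.0
tcp_pos: [0.5055, -0.1, 0.1588]
tool_rot: [0.004, -0.682, 0.731, 0.002]
contact_force: [-0.0, -0.1, -0.0]
grip_width: 0.15
```

```bash
python3 - <<'E'
from h import *
p,_,o=cur();print(p,o["contact_force"],(p[:2]-O)@AX,(p[:2]-O)@AY)
for n in("wrist","top","side"):
    c=imaging.camera(n);w=world(c);s=w.reshape(-1,3);L=np.c_[(s[:,:2]-O)@AX,(s[:,:2]-O)@AY]*1000
    if n=="wrist":save(c,"pics/k.png")
    k=(L[:,0]>10)&(L[:,0]<100)&(abs(L[:,1])<41)&(s[:,2]>.03)&(s[:,2]<.05);
    if k.any():print(n,"pack",k.sum(),np.percentile(L[k,0],[.5,99]),np.percentile(L[k,1],[1,99]),np.percentile(s[k,2],[5,50,95]))
    k=(L[:,0]>-12)&(L[:,0]<30)&(abs(L[:,1])<38)&(s[:,2]>.02)&(s[:,2]<.057)
    if k.any():print(n,"doors",k.sum(),np.percentile(L[k,0],[1,50,99]),np.percentile(L[k,1],[1,99]))
E
```

```text
[ 0.50550367 -0.09996233  0.1587714 ] [-0.02093422 -0.06952183 -0.03551192] -0.15089617622863916 -0.0030785348332812257
wrist doors 720 [-4.87690425 -3.69056497 -1.25970194] [-22.21877444  18.7003197 ]
side pack 177 [59.89999416 98.98864769] [-16.12637769  28.31492139] [0.0314964  0.0442525  0.04795775]
side doors 351 [-6.2945847  -3.65682292 -0.16567316] [-36.73911834  37.53093125]
```

View pics/k.png

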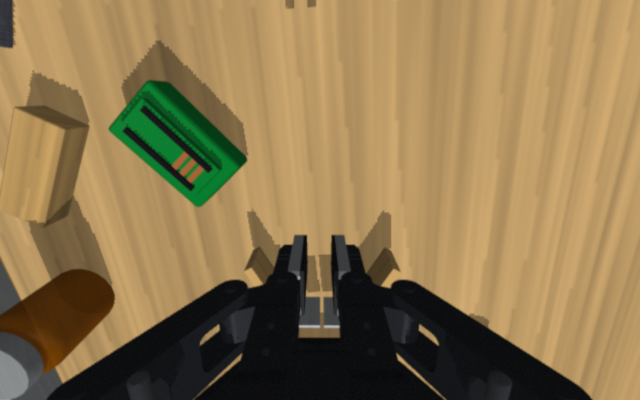

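```bash
python3 - <<'E'
from h import *
c=imaging.camera("side");save(c,"pics/l.png",(220,90,380,210),4)
E
```

```text
(no output)
```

View pics/l.png

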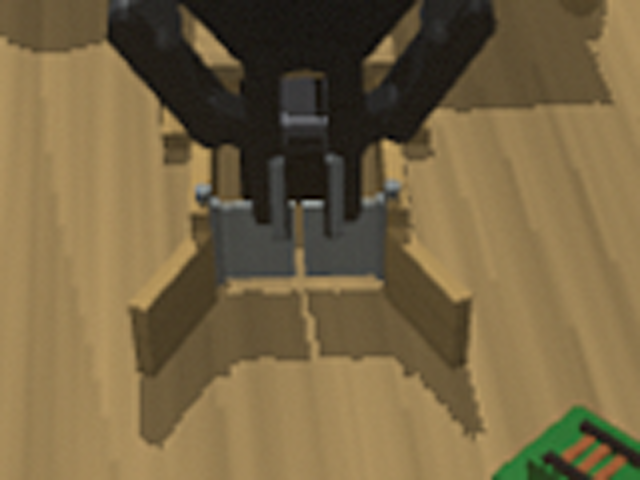

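Both doors are shut (crop 255,240 and 345,240). The pack is behind them and the gripper is clear.

```bash
python3 -c "
from rig import ticket;print(ticket.hand_in())"
```

```text
the job is handed in; nothing more can be done
None
```

I put the long black pack in the dock and handed the job in at about 13 s of the 53 s allowed; hand-in reported no verdict. I gripped the pack, turned it 91° and slid its front between the doors. Then I released it and pushed it home from behind with the fingers nearly closed.

**Last checks**
- **Pack position:** the side camera puts the pack's rear at dock x ≈ 60 mm, so its centre is at about 112 mm, inside the 85–130 mm range.
- **Height:** the top surfaces measured up to about 48 mm, which fits the pack's 46 mm height, upright on the bench.
- **Doors:** both look shut in the wrist and side views, lying flat in the doorway plane.
- **Arm:** the gripper is clear of everything, and force readings were near zero.

**Not confirmed:** the arm hid the dock from the top camera, so the pack's sideways position was never measured after the push. The fingers ended within about 1 mm of the lane's middle. The doorway condition was not measured directly; the pack's position while gripped (centre about -20 mm, front about 32 mm past the doors) implies both doors were well open.

The detector ranked the green look-alike first when asked for the pack. I ignored that and chose by size and colour, and the green one was not touched.

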